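Find the full fastener box and pack it

TASK

Two look-alike closed fastener boxes stand on the slanted blue rack and only one is full. Lift the left one clear of the rack to feel its weight and put it back in its place, then lift the right one clear; set the heavier box down upright in the empty compartment of the green carry tray and have the lighter one back in its own place on the rack. Never drop a box or tip it onto its side, and do not disturb the other things.

Things in the scene. Friction and masses are not known exactly. Their poses are not given: they have to be found in the camera images.
- left_box_center (a point): Left box (rack's +y end): closed grey box with an orange lid flush with its straight sides, 56 thick (x) by 110 wide (y) by 100 mm tall (z, to the lid). Point: its centre. Stands on the slanted board, z leaning 30 degrees from vertical to the rack's front. Looks just like the other box; one of them (either) weighs 0.55 to 0.75 kg, the other 0.3 to 0.4; contents can shift a few mm.
- right_box_center (a point): Right box (rack's -y end): closed grey box with an orange lid flush with its straight sides, 56 thick (x) by 110 wide (y) by 100 mm tall (z, to the lid). Point: its centre. Stands on the slanted board, z leaning 30 degrees from vertical to the rack's front. Looks just like the other box; one of them (either) weighs 0.55 to 0.75 kg, the other 0.3 to 0.4; contents can shift a few mm.
- rack: fixed blue rack, 140 deep, 336 mm wide. Origin on the table under its middle; x from low front to high back, y to its left, z up. The board rises at 30 degrees to +x, 70 mm high over the origin. Front lip 22 mm off the board; fences 30 mm high leave a 130 mm slot at each end and 56 mm in the middle. Nothing above or behind. Front faces the robot roughly.
- left_place (a point): where the centre of the left box belongs: in the middle of the rack's left slot, 50 mm off the board, with the box about 2 mm from the lip. Axes as the rack's.
- right_place (a point): the same for the right box, in the rack's right slot (-y end).
- tray: fixed green open tray, 200 (x) by 150 (y) mm, walls 5 mm thick and 50 mm high, floor 5 mm thick; a wall along y parts it into two compartments, each 92 (x) by 140 mm (y) inside. Origin on the table under its centre. The compartment at its -x end is empty; the tape roll lies in the other.
- tray_spot (a point): centre of the floor (5 mm above the table) of the tray's empty compartment. Axes as the tray's; a box stands here with its 56 mm along the tray's x and its 110 mm along y.
- bit_case_center (a point): centre of the bit case, a loose green case of 40 by 40 by 60 mm standing in the rack's middle slot between the boxes; leave it alone.
- tape_roll: yellow tape roll, 76 mm across, 30 mm high, lying in the tray's other compartment; origin at its underside; leave it alone.
- spray_can: spray can, 64 mm across, 150 mm tall, standing on the table; origin at its underside; leave it alone.
- screw_jar: glass jar with a red lid, 70 mm across, 90 mm tall; origin at its underside; leave it alone.
- hammer: hammer lying on the table; leave it alone.
- screwdriver: screwdriver lying on the table; leave it alone.
- paint_brush: paint brush lying on the table; leave it alone.
Mind the look-alikes: they are no part of the job. What is shaped like the part that bears right_box_center but brown or pink is not meant.

How it is judged:
By the outcome, as a careful person would: the job done as asked, in the order asked, and still so for the second after the job is handed in, with the robot touching nothing.
It also fails if it takes over 72 s, if anything falls off the work surface, if the arm or the gripper's body presses on something with over 40 N, if the wrist force passes 120 N, or if a joint passes its speed limit or range.

ROBOT

A 6-joint arm with a two-finger parallel gripper is mounted at the origin on the work surface. World frame = base frame: x ahead of the robot, y to its left, z up, the work surface at z = 0. Lengths are in mm, angles in rad, forces in N, time in s.
With the tool pointing down it reaches from about 250 to 800 mm from the base axis. Payload 3.9 kg.
Tool frame: the origin (TCP) lies midway between the tips of the shut fingers; the grasp point (between the pads) lies 19 mm behind it (r.tcp_to_grasp is the distance from the TCP to the grasp point, in mm); z points along the fingers, y is the line along which they close (so a half turn about z gives the same grasp; the last joint's range is limited). The gripper opens to 85 mm and grips with 20 to 120 N. Pads are 22 mm wide; open, the fingers measure 114 mm over their backs; the gripper's body (76 mm by 85 mm) begins 54 mm behind the grasp point. The pads swing forward as they close: fully open they stand 13 mm farther back than shut.
Start: joints at [-1.237, 0.26, -0.138, 1.173, 0, 1.571], TCP at [172.004, -496.014, 231.304] pointing down, gripper open.
Joint ranges: [-2.78, 2.78], [-0.83, 1.72], [-1.28, 1.37], [-1.9, 2.12], [-1.57, 1.48], [-3.14, 3.14]. Speed limits (rad/s): [2.57, 2.57, 3.14, 3.14, 3.14, 3.14].

INTERFACE

Orientations are given as a unit quaternion [x, y, z, w].
In Python, from station import r gives the robot as it stands.
- The arm moves only by the tool servo_tool, never from a script. Its argument "deltas" is a list of rows, each a list of 7 numbers: the finger opening in cm, from 0 to 8.54, then the shift along the tool's x, y, z in cm, then the turn, a rotation vector about the tool's x, y, z in degrees. In form: [[grip, tx, ty, tz, rx, ry, rz], ...]. A call has 1 to 10 rows; each row shifts and turns the commanded pose from where the row before left it, along the tool's axes as they then stand; what a row does not reach is not made up. A row lasts 1/10 s, in which the tool goes at most 50 mm and 8.59 degrees, less where a joint would pass 70% of its speed; a pose out of reach is approached as far as the arm can. A call with a gripper value outside its range is refused whole. The fingers move at their own pace and stop on an object; "squeeze" is the grip in N (left out, the last holds). Time passes only in rows, so rows that do not move let the fingers close. It gives the time, the measured TCP pose, the force, the opening and the grip force at its end, in the units of the state.
- r.get_obs(): the state, without advancing time (a new reading comes with each control period).
- r.capture(name): name is "scene" or "side" or "wrist"; returns a dict with "pixels" (384x512x3 uint8, red, green, blue), "depth" (384x512 float32, mm along the optical axis (not along the pixel's ray), 0 where there is no reading), "mtx" (3x3 intrinsics, pixels), "R" (3x3) and "t" (3): a world point X has camera coordinates R X + t; the wrist camera has in their place "T_tool_cam" (4x4, takes a point from camera to tool coordinates, whose origin is the TCP and whose axes are the flange's). Camera axes: x right, y down, z forward; pixel columns grow to the right and rows downward; lengths in mm; the calibration is good to about 2 mm. A picture is of the moment at which its call begins: read the wrist's pose just before it.
- r.sign_off(): hands the job in; it is judged then, once.
The state is a dict: "time_s": time; "joint_pos": joint angles; "dq": joint speeds; "effort": joint torques, N m; "eef_pos": TCP position; "ee_rot": TCP orientation; "contact_force": force on the tool from outside, world axes, zero at the start; "ft_torque": the same for the moment, N m; "gripper_width": finger opening in mm; "finger_force": force on a finger pad.
Only numpy, scipy, OpenCV 4.12 (cv2) and the standard library are available. Lean on these libraries where they do the work, as an engineer would, in place of code of your own. Each camera call takes 0.05 s, during which the arm holds its last target. There are 200 camera calls.

## Working session

There is one attempt and no reset: what is moved stays moved. The work goes in short steps, Python scripts to look and compute and a tool call to move; the robot and the scene stay as the last step left them, time stands still between calls to the robot, and variables do not carry over. Pictures are saved under pics/ and viewed, at most 10 in all, crops included, and the job is handed in when it is done.

Besides the shell and the picture viewer there is one more tool, called after ">>>" as a command line: name --pt "numbers of a row" for each row, then --argument value for the rest. servo_tool: Moves the arm, as the interface text tells. Its arguments: {"type":"object","properties":{"deltas":{"type":"array"},"squeeze":{"type":"number"}},"required":["deltas"]}

```bash
mkdir -p pics; ls
python3 - <<'E'
from station import r
import cv2,numpy as np
o=r.get_obs();print(o)
for n in("scene","side"):
    c=r.capture(n);np.savez(f"{n}.npz",**c);cv2.imwrite(f"pics/{n}0.png",cv2.resize(c["pixels"][:,:,::-1],(800,600)))
E
```

```text
pics
{'time_s': 0.0, 'joint_pos': array([-1.23699837e+00,  2.60731765e-01, -1.39392999e-01,  1.17272021e+00,
        3.52443063e-05,  1.57077344e+00]), 'dq': array([ 0.00013195, -0.0009742 ,  0.00014637, -0.00121681,  0.00126497,
       -0.00047994]), 'effort': array([-1.47480219e-03, -4.05676460e+01,  2.53921849e+01,  1.85787608e-02,
       -6.77390790e-05,  1.40175811e-05]), 'eef_pos': array([ 171.78854541, -495.35608533,  230.43083921]), 'ee_rot': array([ 9.86102249e-01,  1.66136402e-01, -1.52777197e-04, -1.01302000e-03]), 'contact_force': array([0.10859506, 0.4308124 , 0.6177475 ]), 'ft_torque': array([0.02423974, 0.02705648, 0.03125884]), 'finger_force': 0.0, 'gripper_width': 85.17291167612078}
```

View pics/scene0.png

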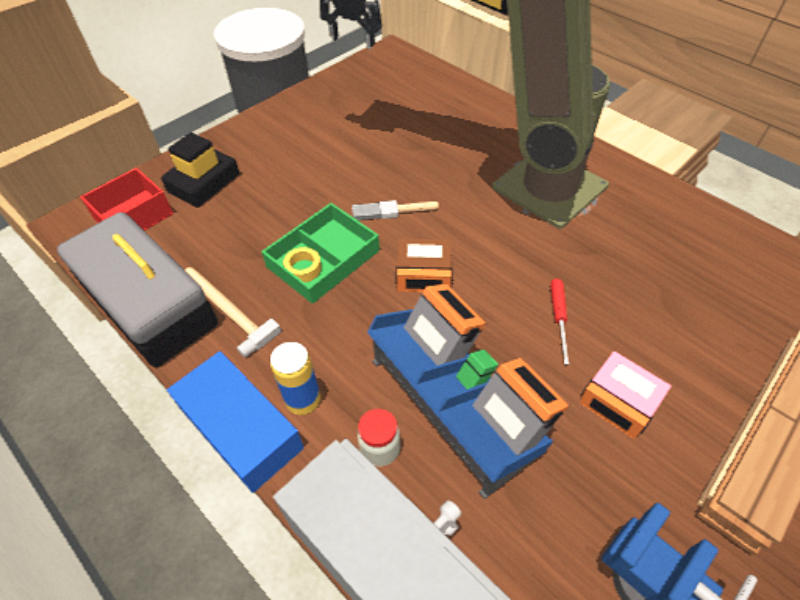

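View pics/side0.png

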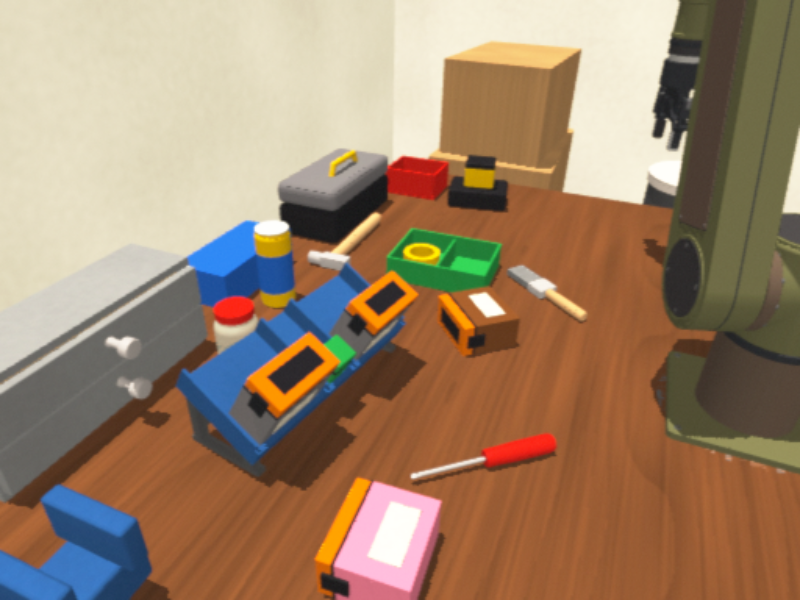

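The scene view (800 px scale) shows the rack with its left box at about (520,400) and its right box at about (445,325), with the bit case between them at (477,368). The tray is at (320,250), with the tape at (302,262) and the empty compartment at (340,237).

Look-alikes for the boxes are the brown box at (424,267) and the pink box at (626,393), both lying on the table. I choose the two grey boxes with orange lids on the blue rack.

```bash
cat > h.py <<'E'
import numpy as np,cv2
from scipy.optimize import least_squares
from scipy.spatial.transform import Rotation as Ro
def cloud(c):
    d=c["depth"];v,u=np.indices(d.shape);K=c["mtx"]
    P=np.stack([(u-K[0,2])/K[0,0]*d,(v-K[1,2])/K[1,1]*d,d],-1)
    return (P-c["t"])@c["R"], d>0
def hsv(c): return cv2.cvtColor(c["pixels"],cv2.COLOR_RGB2HSV).astype(int)
def sdf(P,h):
    q=abs(P)-h
    return np.linalg.norm(np.maximum(q,0),axis=-1)+np.minimum(q.max(-1),0)
def Rbox(yaw,lean=-30): # rack-like: z leans to -x by 30 deg
    return Ro.from_euler('ZY',[yaw,lean],degrees=True).as_matrix()
def fitbox(P,p0,lean=-30,free_lean=False):
    h=np.array([28,55,50])
    f=lambda p:sdf((P-p[:3])@Rbox(p[3],p[4] if free_lean else lean),h)
    x0=list(p0)+([lean] if free_lean else [])
    s=least_squares(f,x0,loss='soft_l1',f_scale=2,x_scale=[10,10,10,5]+([5] if free_lean else []));return s.x,np.median(abs(f(s.x)))
E
python3 - <<'E'
from h import *
rng=lambda P:(P.min(0).round(),P.max(0).round())
for n in("scene","side"):
    c=dict(np.load(n+".npz"));W,ok=cloud(c);H=hsv(c)
    hh,s,v=H[...,0],H[...,1],H[...,2]
    px={"scene":dict(L=(520,400),R=(445,325),tray=(340,237),bit=(477,368),can=(292,360),jar=(378,425)),
        "side":dict(L=(290,372),R=(382,303),tray=(475,262))}[n]
    for k,(a,b) in px.items(): print(n,k,W[int(b*.64),int(a*.64)].round(),H[int(b*.64),int(a*.64)])
    g=ok&(hh>50)&(hh<80)&(s>120)&(W[...,2]>10)&(W[...,2]<70)
    m,l,st,ce=cv2.connectedComponentsWithStats(g.astype(np.uint8));i=1+st[1:,4].argmax();P=W[l==i]
    print("tray",cv2.minAreaRect(P[:,:2].astype(np.float32)),rng(P))
    b=ok&(hh>100)&(hh<125)&(s>150)&(W[...,2]<200)
    m,l,st,ce=cv2.connectedComponentsWithStats(b.astype(np.uint8))
    for i in range(1,m):
        if st[i,4]>150:print("blue",ce[i]/.64,st[i,4],rng(W[l==i]))
E
```

```text
scene L [585. 328. 137.] [173  13 155]
scene R [557. 147. 129.] [176  13 153]
scene tray [ 472. -238.    5.] [ 65 143 224]
scene bit [569. 233. 104.] [ 65 148 189]
scene can [789.  23. 149.] [ 30   1 255]
scene jar [754. 182.  89.] [  2 179 254]
tray ((539.263916015625, -217.89837646484375), (202.40826416015625, 153.64564514160156), 1.7395648956298828) (array([ 436., -297.,   10.]), array([ 642., -140.,   54.]))
blue [448.00129247 397.363714  ] 2708 (array([534.,  48.,  34.]), array([699., 395., 131.]))
blue [236.42609392 419.56835312] 3748 (array([ 833., -177.,   -2.]), array([957.,  92.,  79.]))
blue [300.03732935 393.39803754] 293 (array([764.,  17.,  29.]), array([821.,  48., 107.]))
blue [659.16719397 559.19307984] 2173 (array([574., 550.,  38.]), array([673., 688., 136.]))
side L [548. 338. 142.] [143  23  44]
side R [513. 149. 142.] [150  11  45]
side tray [ 486. -281.    6.] [ 67 191 215]
tray ((535.5049438476562, -216.37136840820312), (200.5626678466797, 156.99676513671875), 1.3466869592666626) (array([ 434., -296.,   10.]), array([ 637., -136.,   55.]))
blue [238.24386597 266.87011719] 2048 (array([ 753., -125.,    4.]), array([951.,  95., 107.]))
blue [271.47466089 358.77802374] 3981 (array([511.,  47.,  33.]), array([690., 398., 132.]))
blue [ 80.46066625 554.58151299] 4349 (array([567., 556.,  36.]), array([666., 653., 137.]))
```

```bash
cat >> h.py <<'E'
def boxpts(cs,c0):
    A=[]
    for c in cs:
        W,ok=cloud(c);H=hsv(c);hh,s,v=H[...,0],H[...,1],H[...,2]
        m=ok&~((hh>100)&(hh<130)&(s>100))&~((hh>45)&(hh<85)&(s>80))&(W[...,2]>75)&(np.linalg.norm(W-c0,axis=-1)<95)
        m&=(abs(W[...,1]-c0[1])<70)
        A.append(W[m])
    return A
E
cat > rack.py <<'E'
from h import *
cs=[dict(np.load(n+".npz")) for n in("scene","side")]
for nm,c0 in(("L",[565,313,125]),("R",[530,133,125])):
    A=boxpts(cs,np.array(c0))
    for P in A+[np.vstack(A)]: print(nm,len(P),[np.round(x,2) for x in fitbox(P,c0+[0.])],np.round(fitbox(P,c0+[0.],free_lean=True)[0],2))
B=[]
for c in cs:
    W,ok=cloud(c);H=hsv(c);m=ok&(H[...,0]>100)&(H[...,0]<125)&(H[...,1]>150)&(W[...,0]>490)&(W[...,0]<710)&(W[...,1]>30)&(W[...,1]<410)&(W[...,2]>20)
    P=W[m];print("rack",len(P),cv2.minAreaRect(P[:,:2].astype(np.float32)))
    # board plane, robust: z = 70 + tan30 * (local x)
    f=lambda p:((P[:,:2]-[600,222])@[np.cos(p[0]),np.sin(p[0])]-p[1])*np.sin(np.pi/6)*-1+(P[:,2]-70)*np.cos(np.pi/6)
    s=least_squares(f,[0.,0.],loss='cauchy',f_scale=1.5);print("board yaw",np.degrees(s.x[0]),"off",s.x[1])
E
python3 rack.py
```

```text
L 1932 [array([572.43, 323.93,  96.6 ,  -9.45]), np.float64(0.78)] [572.46 323.94  96.6   -9.45 -30.28]
L 2064 [array([569.45, 325.17,  99.  ,  -9.02]), np.float64(0.55)] [569.57 325.14  99.08  -9.02 -30.43]
L 3996 [array([570.82, 324.83,  99.04,  -9.19]), np.float64(0.99)] [570.85 324.83  99.07  -9.19 -30.55]
R 1567 [array([540.54, 130.84,  96.57,  -9.48]), np.float64(0.81)] [540.58 130.82  96.58  -9.5  -30.48]
R 1445 [array([537.82, 132.47,  98.93,  -9.61]), np.float64(0.69)] [537.83 132.47  98.94  -9.61 -30.02]
R 3012 [array([539.17, 131.93,  98.75,  -9.51]), np.float64(1.1)] [539.2  131.92  98.78  -9.53 -30.52]
rack 2710 ((605.6286010742188, 220.18600463867188), (335.03631591796875, 134.6757049560547), 80.71104431152344)
board yaw -9.330626274022642 off 10.392330861409391
rack 3981 ((599.3822631835938, 221.78475952148438), (337.9020690917969, 133.72952270507812), 80.66089630126953)
board yaw -9.187651457591093 off 2.990306886886448
```

```bash
cat > plan.py <<'E'
import sys,json
from h import *
from scipy.spatial.transform import Slerp
L=(np.array([571,324.5,98]),-9.35,-30); Rt=(np.array([539.3,131.7,98]),-9.35,-30)
def tool(b,s,off=(0,0)):
    c,yaw,lean=b;B=Rbox(yaw,lean)
    return c+B@np.array([off[0],off[1],s]),np.stack([B[:,1],B[:,0],-B[:,2]],1)
def plan(wps,grip,n=None,mm=42,deg=7.5):
    from station import r
    o=r.get_obs();p=np.array(o["eef_pos"]);R=Ro.from_quat(o["ee_rot"])
    print("at",p.round(1),"t",round(o["time_s"],2))
    rows=[]
    for q,M in wps:
        T=Ro.from_matrix(M);k=n or int(np.ceil(max(np.linalg.norm(q-p)/mm,np.degrees((R.inv()*T).magnitude())/deg,1)))
        S=Slerp([0,1],Ro.concatenate([R,T]))
        for i in range(k):
            a,b=S(i/k),S((i+1)/k)
            d=a.inv().apply((q-p)/k)/10;w=np.degrees((a.inv()*b).as_rotvec())
            rows.append([grip]+d.round(2).tolist()+w.round(1).tolist())
        p,R=q,T
    for i in range(0,len(rows),10):print(json.dumps(rows[i:i+10]))
E
python3 - <<'E'
from plan import *
plan([(np.array([420.,100,300]),tool((L[0],-25,-10),0)[1]),tool(L,110)],8.5)
print(tool(L,110)[0],tool(Rt,110)[0])
E
```

```text
at [ 171.8 -495.5  230.6] t 0.1
[[8.5, 2.68, -3.01, -0.43, -0.6, 0.2, -2.9], [8.5, 2.83, -2.87, -0.45, -0.6, 0.2, -2.9], [8.5, 2.97, -2.72, -0.46, -0.6, 0.2, -2.9], [8.5, 3.11, -2.56, -0.48, -0.6, 0.2, -2.9], [8.5, 3.23, -2.4, -0.49, -0.6, 0.2, -2.9], [8.5, 3.35, -2.23, -0.5, -0.6, 0.2, -2.9], [8.5, 3.46, -2.05, -0.51, -0.6, 0.2, -2.9], [8.5, 3.56, -1.87, -0.51, -0.6, 0.2, -2.9], [8.5, 3.65, -1.69, -0.52, -0.6, 0.2, -2.9], [8.5, 3.73, -1.5, -0.52, -0.6, 0.2, -2.9]]
[[8.5, 3.81, -1.3, -0.52, -0.6, 0.2, -2.9], [8.5, 3.87, -1.11, -0.51, -0.6, 0.2, -2.9], [8.5, 3.92, -0.91, -0.5, -0.6, 0.2, -2.9], [8.5, 3.96, -0.7, -0.5, -0.6, 0.2, -2.9], [8.5, 3.99, -0.5, -0.49, -0.6, 0.2, -2.9], [8.5, 4.02, -0.29, -0.47, -0.6, 0.2, -2.9], [8.5, 3.61, -0.42, 1.47, -2.8, 0.8, -2.1], [8.5, 3.6, -0.36, 1.5, -2.8, 0.8, -2.1], [8.5, 3.59, -0.3, 1.54, -2.8, 0.8, -2.1], [8.5, 3.58, -0.25, 1.57, -2.8, 0.8, -2.1]]
[[8.5, 3.57, -0.19, 1.61, -2.8, 0.8, -2.1], [8.5, 3.55, -0.14, 1.65, -2.8, 0.8, -2.1], [8.5, 3.54, -0.1, 1.69, -2.8, 0.8, -2.1]]
[516.73071269 333.43557244 193.26279442] [485.03071269 140.63557244 193.26279442]
```

Run:
```python
import cv2,numpy as np
a=cv2.imread("pics/scene0.png")[270:510,350:590]
b=cv2.imread("pics/side0.png")[250:490,170:430]
cv2.imwrite("pics/crop.png",np.hstack([cv2.resize(a,(400,400)),cv2.resize(b,(400,400))]))
```

```text
(no output)
```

View pics/crop.png

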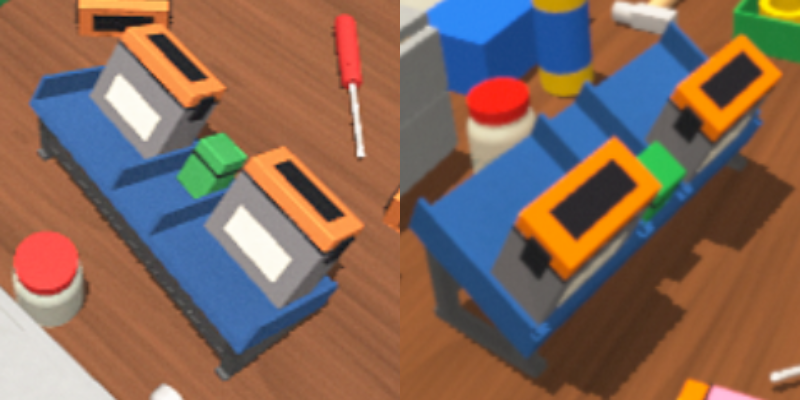

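The crop confirms the two grey boxes with orange lids on the rack: the left one (+y end) is lower right in the scene crop, at about (290,220). Now I move.

>>> servo_tool --pt "8.5 2.7 -3.0 -0.4 -0.6 0.2 -2.9" --pt "8.5 2.8 -2.9 -0.4 -0.6 0.2 -2.9" --pt "8.5 3.0 -2.7 -0.5 -0.6 0.2 -2.9" --pt "8.5 3.1 -2.6 -0.5 -0.6 0.2 -2.9" --pt "8.5 3.2 -2.4 -0.5 -0.6 0.2 -2.9" --pt "8.5 3.3 -2.2 -0.5 -0.6 0.2 -2.9" --pt "8.5 3.5 -2.0 -0.5 -0.6 0.2 -2.9" --pt "8.5 3.6 -1.9 -0.5 -0.6 0.2 -2.9" --pt "8.5 3.7 -1.7 -0.5 -0.6 0.2 -2.9" --pt "8.5 3.7 -1.5 -0.5 -0.6 0.2 -2.9" --squeeze 50

```text
time_s: 1.1
eef_pos: [326.0, -121.4, 272.3]
ee_rot: [0.911, 0.408, 0.026, 0.048]
contact_force: [0.4, -0.5, -0.1]
gripper_width: 85.1
finger_force: 0.0
```

>>> servo_tool --pt "8.5 3.8 -1.3 -0.5 -0.6 0.2 -2.9" --pt "8.5 3.9 -1.1 -0.5 -0.6 0.2 -2.9" --pt "8.5 3.9 -0.9 -0.5 -0.6 0.2 -2.9" --pt "8.5 4.0 -0.7 -0.5 -0.6 0.2 -2.9" --pt "8.5 4.0 -0.5 -0.5 -0.6 0.2 -2.9" --pt "8.5 4.0 -0.3 -0.5 -0.6 0.2 -2.9" --pt "8.5 0 0 0 0 0 0"

```text
time_s: 1.8
eef_pos: [419.5, 105.6, 295.8]
ee_rot: [0.836, 0.543, 0.042, 0.075]
contact_force: [0.4, -0.4, -0.6]
gripper_width: 85.1
finger_force: 0.0
```

Run:
```python
from plan import *
plan([tool(L,110)],8.5)
```

```text
at [419.5 105.6 295.8] t 1.8
[[8.5, 3.56, -0.3, 1.39, -2.9, 0.8, -2.0], [8.5, 3.55, -0.25, 1.43, -2.9, 0.8, -2.0], [8.5, 3.53, -0.2, 1.47, -2.9, 0.8, -2.0], [8.5, 3.52, -0.16, 1.51, -2.9, 0.8, -2.0], [8.5, 3.5, -0.11, 1.55, -2.9, 0.8, -2.0], [8.5, 3.48, -0.07, 1.6, -2.9, 0.8, -2.0], [8.5, 3.46, -0.04, 1.64, -2.9, 0.8, -2.0]]
```

>>> servo_tool --pt "8.5 3.6 -0.3 1.4 -2.9 0.8 -2.0" --pt "8.5 3.5 -0.2 1.4 -2.9 0.8 -2.0" --pt "8.5 3.5 -0.2 1.5 -2.9 0.8 -2.0" --pt "8.5 3.5 -0.2 1.5 -2.9 0.8 -2.0" --pt "8.5 3.5 -0.1 1.5 -2.9 0.8 -2.0" --pt "8.5 3.5 -0.1 1.6 -2.9 0.8 -2.0" --pt "8.5 3.5 0 1.6 -2.9 0.8 -2.0" --pt "8.5 0 0 0 0 0 0"

```text
time_s: 2.6
eef_pos: [514.8, 330.2, 189.7]
ee_rot: [0.735, 0.627, 0.164, 0.199]
contact_force: [0.4, -0.5, -0.4]
gripper_width: 84.8
finger_force: 0.0
```

Run:
```python
from plan import *
from station import r
o=r.get_obs();p,R=np.array(o["eef_pos"]),Ro.from_quat(o["ee_rot"]).as_matrix()
c=r.capture("wrist");T=c["T_tool_cam"];print("force0",o["contact_force"])
cv2.imwrite("pics/w1.png",c["pixels"][:,:,::-1])
A=R@T[:3,:3];t=R@T[:3,3]+p
c["R"]=A.T;c["t"]=-A.T@t
np.savez("wrist.npz",**c)
P=boxpts([c],L[0])[0];print(len(P),fitbox(P,[571,324.5,98,-9.35]),fitbox(P,[571,324.5,98,-9.35],free_lean=True))
plan([tool(L,110),tool(L,-2)],8.5,mm=16)
```

```text
force0 [ 0.44905566 -0.48753998 -0.41577937]
10913 (array([571.81414004, 324.70011983,  97.43998184,  -9.4646095 ]), np.float64(0.5195304079295298)) (array([571.77816047, 324.70648931,  97.41998693,  -9.46803879,
       -30.06460763]), np.float64(0.5193492141026965))
at [514.7 328.4 190.8] t 2.65
[[8.5, 0.53, 0.23, -0.16, -0.1, 0.5, 0.3], [8.5, 0.0, -0.0, 1.4, 0.0, 0.0, 0.0], [8.5, 0.0, -0.0, 1.4, 0.0, 0.0, 0.0], [8.5, 0.0, -0.0, 1.4, 0.0, 0.0, 0.0], [8.5, 0.0, -0.0, 1.4, 0.0, 0.0, 0.0], [8.5, 0.0, -0.0, 1.4, 0.0, 0.0, 0.0], [8.5, 0.0, -0.0, 1.4, 0.0, 0.0, 0.0], [8.5, 0.0, -0.0, 1.4, 0.0, 0.0, 0.0], [8.5, 0.0, -0.0, 1.4, 0.0, 0.0, 0.0]]
```

View pics/w1.png

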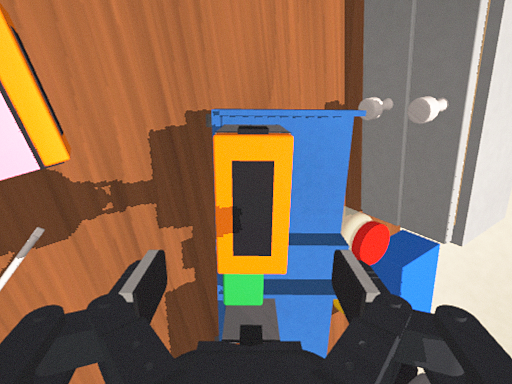

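The wrist view shows the left box's lid centred at about (255,200) between the fingers, with the green bit case below it at (243,288). The fit agrees with the fixed cameras to within 1 mm.

>>> servo_tool --pt "8.5 0.5 0.2 -0.2 -0.1 0.5 0.3" --pt "8.5 0 0 0 0 0 0" --pt "8.5 0 0 0 0 0 0"

```text
time_s: 2.95
eef_pos: [517.9, 332.7, 197.1]
ee_rot: [0.737, 0.623, 0.17, 0.197]
contact_force: [-0.7, 0.3, -0.8]
gripper_width: 85.4
finger_force: 0.0
```

```bash
sed -i 's/L=(np.array(\[571,324.5,98\])/L=(np.array([571.5,324.6,97.6])/' plan.py
python3 - <<'E'
from plan import *
plan([tool(L,-2)],8.5,mm=14)
E
```

```text
at [517.9 332.7 197.1] t 2.95
[[8.5, 0.0, -0.04, 1.28, 0.0, -0.0, -0.0], [8.5, 0.0, -0.04, 1.28, 0.0, -0.0, -0.0], [8.5, 0.0, -0.04, 1.28, 0.0, -0.0, -0.0], [8.5, 0.01, -0.03, 1.28, 0.0, -0.0, -0.0], [8.5, 0.01, -0.03, 1.28, 0.0, -0.0, -0.0], [8.5, 0.01, -0.03, 1.28, 0.0, -0.0, -0.0], [8.5, 0.01, -0.03, 1.28, 0.0, -0.0, -0.0], [8.5, 0.01, -0.03, 1.28, 0.0, -0.0, -0.0], [8.5, 0.01, -0.03, 1.28, 0.0, -0.0, -0.0]]
```

>>> servo_tool --pt "8.5 0 -0.1 1.3 0 0 0" --pt "8.5 0 -0.1 1.3 0 0 0" --pt "8.5 0 -0.1 1.3 0 0 0" --pt "8.5 0 0 1.3 0 0 0" --pt "8.5 0 0 1.3 0 0 0" --pt "8.5 0 0 1.2 0 0 0" --pt "8.5 0 0 1.2 0 0 0" --pt "8.5 0 0 1.2 0 0 0" --pt "8.5 0 0 1.2 0 0 0" --pt "8.5 0 0 0 0 0 0"

```text
time_s: 3.95
eef_pos: [570.7, 323.9, 94.8]
ee_rot: [0.737, 0.624, 0.168, 0.197]
contact_force: [-0.7, 0.8, -0.4]
gripper_width: 85.5
finger_force: 0.0
```

Run:
```python
from plan import *
plan([tool(L,-2)],7.5)
```

```text
at [570.7 323.9  94.8] t 3.95
[[7.5, 0.08, 0.2, -0.01, 0.1, -0.0, -0.2]]
```

>>> servo_tool --pt "7.5 0.1 0.2 0 0 0 0" --pt "6.5 0 0 0 0 0 0" --pt "6.0 0 0 0 0 0 0" --pt "5.7 0 0 0 0 0 0" --pt "5.2 0 0 0 0 0 0" --pt "5.0 0 0 0 0 0 0" --pt "5.0 0 0 0 0 0 0" --pt "5.0 0 0 0 0 0 0" --squeeze 60

```text
time_s: 4.75
eef_pos: [571.1, 326.1, 97.4]
ee_rot: [0.737, 0.625, 0.169, 0.196]
contact_force: [-5.8, 1.4, 1.5]
gripper_width: 55.2
finger_force: 63.6
```

Run:
```python
from plan import *
from station import r
o=r.get_obs();p,R=np.array(o["eef_pos"]),Ro.from_quat(o["ee_rot"]).as_matrix()
B=Rbox(*L[1:]);print("rel in box frame",(B.T@(p-L[0])).round(2),o["contact_force"],o["ft_torque"],o["finger_force"],o["gripper_width"])
plan([(p+100*B[:,2],R)],5,mm=12)
```

```text
rel in box frame [-0.66  1.38  0.16] [-5.8197664   1.40570521  1.53507493] [0.25411761 1.25954528 0.07029355] 63.5864183306694 55.247787416747485
at [571.1 326.1  97.4] t 4.75
[[5, 0.0, 0.0, -1.11, 0.0, 0.0, 0.0], [5, 0.0, 0.0, -1.11, 0.0, 0.0, 0.0], [5, 0.0, 0.0, -1.11, 0.0, 0.0, 0.0], [5, 0.0, 0.0, -1.11, 0.0, 0.0, 0.0], [5, 0.0, 0.0, -1.11, -0.0, 0.0, 0.0], [5, 0.0, 0.0, -1.11, 0.0, 0.0, 0.0], [5, 0.0, 0.0, -1.11, -0.0, -0.0, 0.0], [5, 0.0, 0.0, -1.11, 0.0, 0.0, 0.0], [5, 0.0, 0.0, -1.11, 0.0, 0.0, 0.0]]
```

>>> servo_tool --pt "5 0 0 -0.5 0 0 0" --pt "5 0 0 -1.0 0 0 0" --pt "5 0 0 -1.1 0 0 0" --pt "5 0 0 -1.2 0 0 0" --pt "5 0 0 -1.2 0 0 0" --pt "5 0 0 -1.2 0 0 0" --pt "5 0 0 -1.2 0 0 0" --pt "5 0 0 -1.0 0 0 0" --pt "5 0 0 -0.6 0 0 0" --pt "5 0 0 0 0 0 0"

```text
time_s: 5.75
eef_pos: [528.2, 333.3, 176.8]
ee_rot: [0.737, 0.624, 0.171, 0.197]
contact_force: [-0.1, 0.9, -6.6]
gripper_width: 55.4
finger_force: 65.0
```

>>> servo_tool --pt "5 0 0 0 0 0 0" --pt "5 0 0 0 0 0 0" --pt "5 0 0 0 0 0 0" --pt "5 0 0 0 0 0 0"

```text
time_s: 6.15
eef_pos: [528.1, 332.4, 175.0]
ee_rot: [0.737, 0.624, 0.169, 0.197]
contact_force: [0.3, -0.5, -7.1]
gripper_width: 55.5
finger_force: 65.0
```

Run:
```python
from plan import *
from station import r
o=r.get_obs();p,R=np.array(o["eef_pos"]),Ro.from_quat(o["ee_rot"]).as_matrix()
print(o["contact_force"],o["ft_torque"])
cs=[]
for n in("scene","side"):
    c=r.capture(n);cs.append(c);cv2.imwrite(f"pics/{n}1.png",c["pixels"][:,:,::-1])
o=r.get_obs();print(o["contact_force"],o["eef_pos"])
B=Rbox(*L[1:]);p0=np.array([571.1,326.1,97.4])
print("rel",(B.T@(p-p0)).round(2),"rot err",(Ro.from_matrix(tool(L,0)[1].T@R)).as_rotvec(degrees=True).round(2))
plan([(p0+4*B[:,2],tool(L,0)[1])],5,mm=12)
cv2.imwrite("pics/lift.png",np.hstack([cv2.resize(cs[0]["pixels"][150:350,200:400],(400,400)),cv2.resize(cs[1]["pixels"][100:300,100:300],(400,400))])[:,:,::-1])
```

```text
[ 0.29416779 -0.54216667 -7.11667092] [0.19853703 1.22308427 0.03136302]
[-0.38532038 -0.45990641 -6.86258693] [528.12579541 332.56716636 175.23926231]
rel [ 1.12 -0.73 88.95] rot err [-0.14  0.12  0.2 ]
at [528.1 332.6 175.2] t 6.25
[[5, 0.0, -0.02, 1.06, 0.0, -0.0, -0.0], [5, 0.01, -0.02, 1.06, 0.0, -0.0, -0.0], [5, 0.01, -0.02, 1.06, 0.0, -0.0, -0.0], [5, 0.01, -0.02, 1.06, 0.0, -0.0, -0.0], [5, 0.01, -0.02, 1.06, 0.0, -0.0, -0.0], [5, 0.01, -0.02, 1.06, 0.0, -0.0, -0.0], [5, 0.01, -0.02, 1.06, 0.0, -0.0, -0.0], [5, 0.01, -0.02, 1.06, 0.0, -0.0, -0.0]]
```

View pics/lift.png

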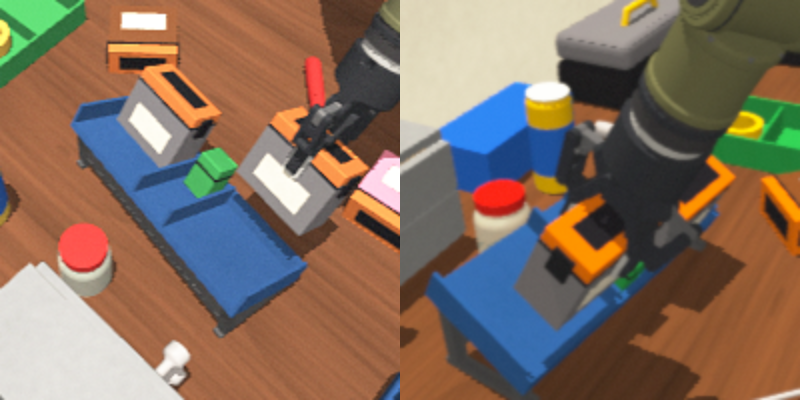

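The left box hangs clear of the rack at about (305,170) in the crop, and the bit case is undisturbed. The weight force is about 6.7 N, so it weighs roughly 0.67 kg, which makes it the full one. I put it back first, as asked.

>>> servo_tool --pt "5 0.1 0 0.6 0 0 0" --pt "5 0 0 1.1 0 0 0" --pt "5 0 0 1.1 0 0 0" --pt "5 0 0 1.1 0 0 0" --pt "5 0 0 1.1 0 0 0" --pt "5 0 0 1.1 0 0 0" --pt "5 0 0 0.4 0 0 0" --pt "5 0 0 0 0 0 0" --pt "5 0 0 0 0 0 0"

```text
time_s: 7.15
eef_pos: [560.7, 328.6, 119.5]
ee_rot: [0.737, 0.624, 0.17, 0.197]
contact_force: [0.7, -0.4, -6.3]
gripper_width: 55.5
finger_force: 65.0
```

Run:
```python
from plan import *
from station import r
o=r.get_obs();p=np.array(o["eef_pos"]);B=Rbox(*L[1:]);p0=np.array([571.1,326.1,97.4])
print("rel",(B.T@(p-p0)).round(2),o["contact_force"])
plan([(p0+3*B[:,2]+.7*B[:,0],tool(L,0)[1])],5,mm=8)
```

```text
rel [ 1.8   0.79 24.47] [ 0.6883283  -0.41928507 -6.32154379]
at [560.7 328.6 119.5] t 7.15
[[5, -0.03, -0.04, 0.72, 0.1, -0.1, -0.1], [5, -0.03, -0.04, 0.72, 0.1, -0.1, -0.1], [5, -0.03, -0.04, 0.72, 0.1, -0.1, -0.1]]
```

>>> servo_tool --pt "5 -0.1 0 0.5 0 0 0" --pt "5 0 0 0.5 0 0 0" --pt "5 0 -0.1 0.5 0 0 0" --pt "5 0 0 0.4 0 0 0" --pt "5 0 0 0 0 0 0" --pt "5 0 0 0 0 0 0"

```text
time_s: 7.75
eef_pos: [568.9, 326.1, 102.2]
ee_rot: [0.737, 0.624, 0.17, 0.197]
contact_force: [-0.7, 0.4, -6.3]
gripper_width: 55.5
finger_force: 65.2
```

```bash
cat > st.py <<'E'
from plan import *
from station import r
o=r.get_obs();p=np.array(o["eef_pos"]);B=Rbox(*L[1:]);p0=np.array([571.1,326.1,97.4])
R=Ro.from_quat(o["ee_rot"]).as_matrix()
print("rel",(B.T@(p-p0)).round(2),"rot",Ro.from_matrix(tool(L,0)[1].T@R).as_rotvec(degrees=True).round(2),"F box",(B.T@o["contact_force"]).round(2))
E
python3 st.py
```

```text
rel [ 0.53 -0.34  5.23] rot [-0.16  0.15  0.2 ] F box [-3.82  0.33 -5.07]
```

>>> servo_tool --pt "5 0 0 0.2 0 0 0" --pt "5 0 0 0.1 0 0 0" --pt "5 0 0 0.1 0 0 0" --pt "5 0 0 0.1 0 0 0" --pt "5 0 0 0 0 0 0" --pt "5 0 0 0 0 0 0"

```text
time_s: 8.35
eef_pos: [571.4, 325.8, 98.1]
ee_rot: [0.737, 0.624, 0.17, 0.197]
contact_force: [-0.2, 0.0, -6.8]
gripper_width: 55.1
finger_force: 65.2
```

```bash
python3 st.py
```

```text
rel [ 0.67 -0.23  0.41] rot [-0.17  0.16  0.2 ] F box [-3.54  0.02 -5.81]
```

Nearly there, but the box isn't touching the board yet. I lower it in small steps.

>>> servo_tool --pt "5 0 0 0.1 0 0 0" --pt "5 0 0 0 0 0 0" --pt "5 0 0 0 0 0 0"

```text
time_s: 8.65
eef_pos: [571.7, 325.8, 97.7]
ee_rot: [0.737, 0.624, 0.17, 0.197]
contact_force: [-5.6, -1.0, -0.3]
gripper_width: 55.5
finger_force: 65.7
```

```bash
python3 st.py
```

```text
rel [ 0.76 -0.18 -0.04] rot [-0.19  0.18  0.2 ] F box [-4.78 -1.9   2.47]
```

>>> servo_tool --pt "5.7 0 0 0 0 0 0" --pt "6.0 0 0 0 0 0 0" --pt "7.0 0 0 0 0 0 0" --pt "8.5 0 0 0 0 0 0" --pt "8.5 0 0 0 0 0 0" --pt "8.5 0 0 0 0 0 0"

```text
time_s: 9.25
eef_pos: [572.4, 326.0, 97.7]
ee_rot: [0.737, 0.624, 0.17, 0.197]
contact_force: [0.2, -0.3, -0.3]
gripper_width: 85.0
finger_force: 0.0
```

>>> servo_tool --pt "8.5 0 0 -1 0 0 0" --pt "8.5 0 0 -2 0 0 0" --pt "8.5 0 0 -3 0 0 0" --pt "8.5 0 0 -3 0 0 0" --pt "8.5 0 0 -3 0 0 0" --pt "8.5 0 0 0 0 0 0"

```text
time_s: 9.85
eef_pos: [512.9, 337.5, 206.3]
ee_rot: [0.737, 0.623, 0.174, 0.197]
contact_force: [0.3, 0.9, 0.8]
gripper_width: 85.0
finger_force: 0.0
```

```bash
cat > wfit.py <<'E'
from plan import *
from station import r
def wfit(b,lean=-30):
    o=r.get_obs();p,R=np.array(o["eef_pos"]),Ro.from_quat(o["ee_rot"]).as_matrix()
    c=r.capture("wrist");T=c["T_tool_cam"];A=R@T[:3,:3];t=R@T[:3,3]+p
    c["R"]=A.T;c["t"]=-A.T@t
    P=boxpts([c],b[0])[0];print(len(P),fitbox(P,list(b[0])+[b[1]],free_lean=True));return c
E
python3 - <<'E'
from wfit import *
wfit(L)
plan([tool(Rt,110)],8.5,mm=40)
E
```

```text
9285 (array([572.12672612, 324.36809267,  97.6410912 ,  -9.48897475,
       -30.03951421]), np.float64(0.5156658853826102))
at [512.8 336.8 204.2] t 9.9
[[8.5, -3.96, -0.01, 0.2, 0.1, -0.1, -0.1], [8.5, -3.96, -0.02, 0.21, 0.1, -0.1, -0.1], [8.5, -3.96, -0.02, 0.22, 0.1, -0.1, -0.1], [8.5, -3.96, -0.02, 0.22, 0.1, -0.1, -0.1], [8.5, -3.96, -0.03, 0.23, 0.1, -0.1, -0.1]]
```

The left box is back within 0.5 mm of where it stood. Next the right box.

>>> servo_tool --pt "8.5 -2.0 0 0.1 0 0 0" --pt "8.5 -4.0 0 0.2 0 0 0" --pt "8.5 -4.0 0 0.2 0 0 0" --pt "8.5 -4.0 0 0.2 0 0 0" --pt "8.5 -4.0 0 0.2 0 0 0" --pt "8.5 -1.8 -0.1 0.2 0 0 0" --pt "8.5 0 0 0 0 0 0" --pt "8.5 0 0 0 0 0 0" --pt "8.5 0 0 0 0 0 0"

```text
time_s: 10.8
eef_pos: [485.1, 140.1, 190.3]
ee_rot: [0.737, 0.624, 0.17, 0.197]
contact_force: [0.1, 0.3, -0.5]
gripper_width: 84.8
finger_force: 0.0
```

Run:
```python
from wfit import *
wfit(Rt)
plan([tool(Rt,-2)],8.5,mm=14)
```

```text
10763 (array([539.57132358, 131.1916975 ,  97.22439462,  -9.46128639,
       -30.01024755]), np.float64(0.5156954132509028))
at [485.2 140.3 190.3] t 10.85
[[8.5, -0.0, 0.01, 1.37, 0.0, -0.0, -0.0], [8.5, -0.0, 0.01, 1.37, 0.0, -0.0, -0.0], [8.5, 0.0, 0.01, 1.37, 0.0, -0.0, -0.0], [8.5, 0.0, 0.01, 1.37, 0.0, -0.0, -0.0], [8.5, 0.0, 0.01, 1.37, 0.0, -0.0, -0.0], [8.5, 0.0, 0.01, 1.37, 0.0, -0.0, -0.0], [8.5, 0.0, 0.02, 1.37, 0.0, -0.0, -0.0], [8.5, 0.0, 0.02, 1.37, 0.0, -0.0, -0.0]]
```

>>> servo_tool --pt "8.5 0 0.1 1.3 0 0 0" --pt "8.5 0 0 1.4 0 0 0" --pt "8.5 0 0 1.4 0 0 0" --pt "8.5 0 0 1.4 0 0 0" --pt "8.5 0 0 1.4 0 0 0" --pt "8.5 0 0 1.4 0 0 0" --pt "8.5 0 0 1.4 0 0 0" --pt "8.5 0 0 1.2 0 0 0" --pt "8.5 0 0 0 0 0 0" --pt "8.5 0 0 0 0 0 0"

```text
time_s: 11.85
eef_pos: [539.5, 131.2, 96.1]
ee_rot: [0.737, 0.624, 0.17, 0.197]
contact_force: [-0.6, -1.2, 0.5]
gripper_width: 85.1
finger_force: 0.0
```

```bash
sed -i 's/539.3,131.7,98\]/539.6,131.4,97.3]/' plan.py
python3 - <<'E'
from plan import *
plan([tool(Rt,-2)],7.5,mm=14)
E
```

```text
at [539.5 131.2  96.1] t 11.85
[[7.5, 0.02, 0.06, 0.1, 0.1, -0.2, -0.1]]
```

>>> servo_tool --pt "7.5 0 0.1 0.1 0 0 0" --pt "6.5 0 0 0 0 0 0" --pt "6.0 0 0 0 0 0 0" --pt "5.7 0 0 0 0 0 0" --pt "5.2 0 0 0 0 0 0" --pt "5.0 0 0 0 0 0 0" --pt "5.0 0 0 0 0 0 0" --pt "5.0 0 0 0 0 0 0"

```text
time_s: 12.65
eef_pos: [539.8, 130.3, 95.9]
ee_rot: [0.737, 0.624, 0.17, 0.197]
contact_force: [-5.0, 1.9, 3.5]
gripper_width: 55.8
finger_force: 60.7
```

Run:
```python
from station import r
o=r.get_obs();print(o["eef_pos"],o["ee_rot"],o["contact_force"])
```

```text
[539.79150209 130.31713071  95.92948725] [0.73688148 0.62414424 0.16957422 0.19670849] [-4.9584038   1.8507297   3.48775615]
```

>>> servo_tool --pt "5 0 0 -0.5 0 0 0" --pt "5 0 0 -1.0 0 0 0" --pt "5 0 0 -1.1 0 0 0" --pt "5 0 0 -1.2 0 0 0" --pt "5 0 0 -1.2 0 0 0" --pt "5 0 0 -1.2 0 0 0" --pt "5 0 0 -1.2 0 0 0" --pt "5 0 0 -1.0 0 0 0" --pt "5 0 0 -0.6 0 0 0" --pt "5 0 0 0 0 0 0"

```text
time_s: 13.65
eef_pos: [496.1, 137.6, 174.8]
ee_rot: [0.737, 0.624, 0.171, 0.197]
contact_force: [0.5, -0.1, -4.0]
gripper_width: 55.4
finger_force: 62.0
```

>>> servo_tool --pt "5 0 0 0 0 0 0" --pt "5 0 0 0 0 0 0" --pt "5 0 0 0 0 0 0" --pt "5 0 0 0 0 0 0"

```text
time_s: 14.05
eef_pos: [496.0, 137.2, 173.3]
ee_rot: [0.737, 0.624, 0.169, 0.197]
contact_force: [0.6, 0.3, -3.3]
gripper_width: 55.3
finger_force: 62.0
```

The right box weighs about 3.5 N, so the left one is the heavier. I put the right box back.

```bash
sed 's/571.1,326.1,97.4/539.8,130.3,95.9/;s/tool(L,0)/tool(Rt,0)/;s/L\[1/Rt[1/' st.py > st2.py
cat >> st2.py <<'E'
print("p0 rel est",(B.T@(p0-Rt[0])).round(2)); plan([(p0+5*B[:,2]+.7*B[:,0],R)],5,mm=11)
E
python3 st2.py
```

```text
rel [ 0.32 -0.35 89.23] rot [-0.13  0.14  0.2 ] F box [-1.21  0.42 -3.09]
p0 rel est [-0.37 -1.05 -1.4 ]
at [496.  137.2 173.3] t 14.05
[[5, 0.0, 0.0, 1.05, 0.0, 0.0, 0.0], [5, 0.0, 0.0, 1.05, 0.0, -0.0, 0.0], [5, 0.0, 0.0, 1.05, -0.0, 0.0, 0.0], [5, 0.0, 0.0, 1.05, 0.0, 0.0, 0.0], [5, 0.0, 0.0, 1.05, 0.0, -0.0, -0.0], [5, 0.0, 0.0, 1.05, -0.0, -0.0, -0.0], [5, 0.0, 0.0, 1.05, -0.0, 0.0, -0.0], [5, 0.0, 0.0, 1.05, 0.0, 0.0, 0.0]]
```

>>> servo_tool --pt "5 0 0 0.6 0 0 0" --pt "5 0 0 1.1 0 0 0" --pt "5 0 0 1.1 0 0 0" --pt "5 0 0 1.2 0 0 0" --pt "5 0 0 1.2 0 0 0" --pt "5 0 0 1.1 0 0 0" --pt "5 0 0 0.8 0 0 0" --pt "5 0 0 0.5 0 0 0" --pt "5 0 0 0 0 0 0" --pt "5 0 0 0 0 0 0"

```text
time_s: 15.05
eef_pos: [533.9, 131.3, 108.2]
ee_rot: [0.737, 0.624, 0.17, 0.197]
contact_force: [-0.5, 0.2, -3.5]
gripper_width: 55.9
finger_force: 62.1
```

```bash
python3 st2.py
```

```text
rel [ 0.97  0.06 13.65] rot [-0.18  0.16  0.21] F box [-2.19  0.13 -2.81]
p0 rel est [-0.37 -1.05 -1.4 ]
at [533.9 131.3 108.2] t 15.05
[[5, -0.01, -0.03, 0.86, -0.0, 0.0, 0.0]]
```

>>> servo_tool --pt "5 0 0 0.4 0 0 0" --pt "5 0 0 0.4 0 0 0" --pt "5 0 0 0.2 0 0 0" --pt "5 0 0 0.1 0 0 0" --pt "5 0 0 0.1 0 0 0" --pt "5 0 0 0 0 0 0" --pt "5 0 0 0 0 0 0"

```text
time_s: 15.75
eef_pos: [539.8, 130.4, 97.8]
ee_rot: [0.737, 0.624, 0.17, 0.197]
contact_force: [-0.1, 0.1, -3.3]
gripper_width: 55.4
finger_force: 62.1
```

```bash
python3 st2.py
```

```text
rel [0.98 0.09 1.65] rot [-0.18  0.17  0.21] F box [-1.74  0.13 -2.83]
p0 rel est [-0.37 -1.05 -1.4 ]
at [539.8 130.4  97.8] t 15.75
[[5, -0.01, -0.03, -0.34, -0.0, 0.0, 0.0]]
```

>>> servo_tool --pt "5 0 0 0.1 0 0 0" --pt "5 0 0 0 0 0 0" --pt "5 0 0 0.06 0 0 0" --pt "5 0 0 0 0 0 0" --pt "5 0 0 0 0 0 0"

```text
time_s: 16.25
eef_pos: [540.6, 130.3, 96.4]
ee_rot: [0.737, 0.624, 0.17, 0.197]
contact_force: [-1.0, -0.2, -3.5]
gripper_width: 55.4
finger_force: 62.2
```

```bash
python3 st2.py
```

```text
rel [0.96 0.1  0.03] rot [-0.18  0.17  0.21] F box [-2.55 -0.31 -2.54]
p0 rel est [-0.37 -1.05 -1.4 ]
at [540.6 130.3  96.4] t 16.25
[[5, -0.01, -0.02, -0.5, -0.0, 0.0, 0.0]]
```

>>> servo_tool --pt "5 0 0 0.06 0 0 0" --pt "5 0 0 0 0 0 0" --pt "5 0 0 0 0 0 0"

```text
time_s: 16.55
eef_pos: [540.6, 130.3, 96.4]
ee_rot: [0.737, 0.624, 0.17, 0.197]
contact_force: [-5.7, 0.2, 4.8]
gripper_width: 55.6
finger_force: 63.1
```

```bash
python3 st2.py
```

```text
rel [ 0.94  0.09 -0.  ] rot [-0.19  0.18  0.2 ] F box [-2.51 -0.75  6.95]
p0 rel est [-0.37 -1.05 -1.4 ]
at [540.6 130.3  96.4] t 16.55
[[5, -0.01, -0.02, -0.5, 0.0, 0.0, 0.0]]
```

Seated. I release, withdraw and check the box.

>>> servo_tool --pt "5.7 0 0 0 0 0 0" --pt "6.0 0 0 0 0 0 0" --pt "7.0 0 0 0 0 0 0" --pt "8.5 0 0 0 0 0 0" --pt "8.5 0 0 0 0 0 0" --pt "8.5 0 0 0 0 0 0"

```text
time_s: 17.15
eef_pos: [541.1, 130.2, 96.0]
ee_rot: [0.737, 0.624, 0.17, 0.197]
contact_force: [-0.1, 0.1, 0.0]
gripper_width: 85.1
finger_force: 0.0
```

>>> servo_tool --pt "8.5 0 0 -1 0 0 0" --pt "8.5 0 0 -2 0 0 0" --pt "8.5 0 0 -3 0 0 0" --pt "8.5 0 0 -3 0 0 0" --pt "8.5 0 0 -3 0 0 0" --pt "8.5 0 0 0 0 0 0" --pt "8.5 0 0 0 0 0 0"

```text
time_s: 17.85
eef_pos: [481.6, 140.1, 200.8]
ee_rot: [0.737, 0.624, 0.171, 0.197]
contact_force: [-0.8, -0.8, -0.1]
gripper_width: 85.4
finger_force: 0.0
```

Run:
```python
from wfit import *
wfit(Rt)
plan([tool(L,110)],8.5,mm=40)
```

```text
9842 (array([540.49673777, 131.06817933,  97.75645997,  -9.53436447,
       -29.98215192]), np.float64(0.5038193647057163))
at [481.1 139.7 199.6] t 17.9
[[8.5, 3.94, -0.01, 0.17, 0.0, -0.0, -0.0], [8.5, 3.94, -0.01, 0.17, 0.0, -0.0, -0.0], [8.5, 3.94, -0.0, 0.17, 0.0, -0.0, -0.0], [8.5, 3.94, -0.0, 0.16, 0.0, -0.0, -0.0], [8.5, 3.94, 0.0, 0.16, 0.0, -0.0, -0.0]]
```

Within 1 mm. Back to the left box.

>>> servo_tool --pt "8.5 2.0 0 0.1 0 0 0" --pt "8.5 4.0 0 0.2 0 0 0" --pt "8.5 4.0 0 0.2 0 0 0" --pt "8.5 4.0 0 0.2 0 0 0" --pt "8.5 4.0 0 0.1 0 0 0" --pt "8.5 1.7 0 0 0 0 0" --pt "8.5 0 0 0 0 0 0" --pt "8.5 0 0 0 0 0 0" --pt "8.5 0 0 0 0 0 0"

```text
time_s: 18.8
eef_pos: [517.0, 331.6, 192.2]
ee_rot: [0.737, 0.624, 0.168, 0.198]
contact_force: [-0.3, -0.7, 0.4]
gripper_width: 84.9
finger_force: 0.0
```

```bash
sed -i 's/571.5,324.6,97.6/571.9,324.5,97.6/' plan.py
python3 - <<'E'
from plan import *
plan([tool(L,-2)],8.5,mm=14)
E
```

```text
at [517.  331.6 192.2] t 18.8
[[8.5, 0.02, 0.01, 1.4, 0.0, -0.0, -0.0], [8.5, 0.02, 0.01, 1.4, 0.0, -0.0, -0.0], [8.5, 0.02, 0.01, 1.4, 0.0, -0.0, -0.0], [8.5, 0.02, 0.01, 1.4, 0.0, -0.0, -0.0], [8.5, 0.02, 0.01, 1.4, 0.0, -0.0, -0.0], [8.5, 0.02, 0.01, 1.4, 0.0, -0.0, -0.0], [8.5, 0.02, 0.01, 1.4, 0.0, -0.0, -0.0], [8.5, 0.02, 0.01, 1.4, 0.0, -0.0, -0.0]]
```

>>> servo_tool --pt "8.5 0.1 0.1 1.3 0 0 0" --pt "8.5 0.1 0 1.4 0 0 0" --pt "8.5 0 0 1.4 0 0 0" --pt "8.5 0 0 1.4 0 0 0" --pt "8.5 0 0 1.4 0 0 0" --pt "8.5 0 0 1.4 0 0 0" --pt "8.5 0 0 1.4 0 0 0" --pt "8.5 0 0 1.0 0 0 0" --pt "8.5 0 0 0 0 0 0" --pt "8.5 0 0 0 0 0 0"

```text
time_s: 19.8
eef_pos: [571.9, 326.1, 101.4]
ee_rot: [0.737, 0.624, 0.17, 0.197]
contact_force: [-0.1, -0.5, 0.1]
gripper_width: 85.0
finger_force: 0.0
```

Run:
```python
from plan import *
plan([tool(L,2)],7.5,mm=14)
```

```text
at [571.9 326.1 101.4] t 19.8
[[7.5, -0.16, -0.17, 0.14, 0.2, -0.1, -0.2]]
```

>>> servo_tool --pt "7.5 -0.1 -0.2 0.1 0 0 0" --pt "6.5 0 0 0 0 0 0" --pt "6.0 0 0 0 0 0 0" --pt "5.7 0 0 0 0 0 0" --pt "5.2 0 0 0 0 0 0" --pt "5.0 0 0 0 0 0 0" --pt "5.0 0 0 0 0 0 0" --pt "5.0 0 0 0 0 0 0"

```text
time_s: 20.6
eef_pos: [570.2, 326.4, 100.1]
ee_rot: [0.737, 0.624, 0.17, 0.197]
contact_force: [-6.4, 1.7, 5.3]
gripper_width: 55.2
finger_force: 64.9
```

Run:
```python
from plan import *
from station import r
o=r.get_obs();p=np.array(o["eef_pos"]);B=Rbox(*L[1:]);R=Ro.from_quat(o["ee_rot"]).as_matrix()
print("rel",(B.T@(p-L[0])).round(2),o["contact_force"],o["gripper_width"])
```

```text
rel [-0.45  1.64  3.16] [-6.40348044  1.67612128  5.34968482] 55.23511155302932
```

>>> servo_tool --pt "5 0 0 -0.5 0 0 0" --pt "5 0 0 -1.0 0 0 0" --pt "5 0 0 -1.2 0 0 0" --pt "5 0 0 -1.5 0 0 0" --pt "5 0 0 -1.8 0 0 0" --pt "5 0 0 -2.0 0 0 0" --pt "5 0 0 -2.0 0 0 0" --pt "5 0 0 -1.5 0 0 0" --pt "5 0 0 -1.0 0 0 0" --pt "5 0 0 -0.5 0 0 0"

```text
time_s: 21.6
eef_pos: [505.4, 336.5, 213.1]
ee_rot: [0.737, 0.624, 0.17, 0.197]
contact_force: [0.5, -0.1, -6.1]
gripper_width: 55.1
finger_force: 65.8
```

Run:
```python
from plan import *
up=tool((L[0],1.5,0),0)[1]; mid=tool((L[0],-5,-12),0)[1]
plan([(np.array([430.,60,290]),mid),(np.array([488.9,-216.8,175]),up)],5,mm=36,deg=4)
```

```text
at [505.4 336.5 213.1] t 21.6
[[5, -3.16, 0.16, -0.92, 2.0, 0.1, -0.5], [5, -3.16, 0.1, -0.93, 2.0, 0.1, -0.5], [5, -3.16, 0.04, -0.94, 2.0, 0.1, -0.5], [5, -3.16, -0.02, -0.95, 2.0, 0.1, -0.5], [5, -3.16, -0.08, -0.95, 2.0, 0.1, -0.5], [5, -3.15, -0.14, -0.96, 2.0, 0.1, -0.5], [5, -3.15, -0.2, -0.96, 2.0, 0.1, -0.5], [5, -3.14, -0.26, -0.96, 2.0, 0.1, -0.5], [5, -3.14, -0.32, -0.96, 2.0, 0.1, -0.5], [5, -3.01, 0.63, 1.44, 1.3, 0.1, -0.7]]
[[5, -3.02, 0.63, 1.42, 1.3, 0.1, -0.7], [5, -3.03, 0.62, 1.4, 1.3, 0.1, -0.7], [5, -3.04, 0.62, 1.39, 1.3, 0.1, -0.7], [5, -3.05, 0.61, 1.37, 1.3, 0.1, -0.7], [5, -3.06, 0.61, 1.35, 1.3, 0.1, -0.7], [5, -3.06, 0.6, 1.33, 1.3, 0.1, -0.7], [5, -3.07, 0.59, 1.31, 1.3, 0.1, -0.7], [5, -3.08, 0.58, 1.3, 1.3, 0.1, -0.7]]
```

>>> servo_tool --pt "5 -2.0 0.1 -0.9 1.5 0 -0.5" --pt "5 -3.2 0.1 -1.0 2.0 0.1 -0.5" --pt "5 -3.2 0 -1.0 2.0 0.1 -0.5" --pt "5 -3.2 0 -1.0 2.0 0.1 -0.5" --pt "5 -3.2 -0.1 -1.0 2.0 0.1 -0.5" --pt "5 -3.2 -0.1 -1.0 2.0 0.1 -0.5" --pt "5 -3.2 -0.2 -1.0 2.0 0.1 -0.5" --pt "5 -3.1 -0.3 -1.0 2.0 0.1 -0.5" --pt "5 -3.1 -0.3 -0.9 2.0 0.1 -0.5" --pt "5 -3.0 0.3 0.2 1.5 0.1 -0.6"

```text
time_s: 22.6
eef_pos: [429.7, 38.4, 292.9]
ee_rot: [0.73, 0.677, 0.062, 0.076]
contact_force: [1.5, 0.1, -7.3]
gripper_width: 55.4
finger_force: 66.1
```

Run:
```python
from plan import *
up=tool((L[0],1.5,0),0)[1]
plan([(np.array([488.9,-216.8,175]),up)],5,mm=36,deg=4)
```

```text
at [429.7  38.4 292.9] t 22.6
[[5, -3.11, 0.67, 1.68, 1.4, 0.2, -0.7], [5, -3.12, 0.67, 1.65, 1.4, 0.2, -0.7], [5, -3.13, 0.67, 1.63, 1.4, 0.2, -0.7], [5, -3.14, 0.67, 1.6, 1.4, 0.2, -0.7], [5, -3.16, 0.67, 1.57, 1.4, 0.2, -0.7], [5, -3.17, 0.67, 1.55, 1.4, 0.2, -0.7], [5, -3.18, 0.66, 1.52, 1.4, 0.2, -0.7], [5, -3.2, 0.66, 1.5, 1.4, 0.2, -0.7]]
```

>>> servo_tool --pt "5 -3.1 0.6 1.5 1.4 0.2 -0.7" --pt "5 -3.1 0.7 1.6 1.4 0.2 -0.7" --pt "5 -3.1 0.7 1.6 1.4 0.2 -0.7" --pt "5 -3.1 0.7 1.6 1.4 0.2 -0.7" --pt "5 -3.2 0.7 1.6 1.4 0.2 -0.7" --pt "5 -3.2 0.7 1.6 1.4 0.2 -0.7" --pt "5 -3.2 0.7 1.5 1.4 0.2 -0.7" --pt "5 -2.2 0.5 1.0 1.0 0.2 -0.5" --pt "5 -0.8 0 0.3 0.4 0 -0.2" --pt "5 0 0 0 0 0 0"

```text
time_s: 23.6
eef_pos: [487.9, -213.8, 175.7]
ee_rot: [0.699, 0.715, 0.001, -0.003]
contact_force: [-1.0, 0.0, -6.3]
gripper_width: 55.5
finger_force: 66.4
```

>>> servo_tool --pt "5 0 0 0 0 0 0" --pt "5 0 0 0 0 0 0" --pt "5 0 0 0 0 0 0"

```text
time_s: 23.9
eef_pos: [488.1, -211.8, 177.5]
ee_rot: [0.698, 0.716, 0.002, -0.002]
contact_force: [0.0, -0.1, -6.2]
gripper_width: 55.5
finger_force: 66.4
```

```bash
cat > trayfit.py <<'E'
from plan import *
from station import r
def go():
    cs=[]
    for n in("scene","side"):
        c=r.capture(n);cs.append(c)
    A=[]
    for c in cs:
        W,ok=cloud(c);H=hsv(c);hh,s,v=H[...,0],H[...,1],H[...,2]
        q=r.get_obs()["eef_pos"];cc=np.array([q[0],q[1],q[2]-3])
        m=ok&~((hh>45)&(hh<85)&(s>80))&(W[...,2]>cc[2]-48)&(W[...,2]<cc[2]+56)&(abs(W[...,0]-cc[0])<40)&(abs(W[...,1]-cc[1])<65)
        # drop gripper (dark, near the middle)
        m&=~((v<70))
        A.append(W[m])
    for P in A+[np.vstack(A)]:
        if len(P)>100: print(len(P),[np.round(x,2) for x in fitbox(P,list(cc)+[1.5],lean=0.,free_lean=True)])
    return cs
E
python3 - <<'E'
from trayfit import *
o=r.get_obs();R=Ro.from_quat(o["ee_rot"]).as_matrix();print("z",R[:,2].round(4),"F",o["contact_force"])
cs=go()
cv2.imwrite("pics/above.png",np.hstack([cv2.resize(cs[0]["pixels"][90:240,130:280],(400,400)),cv2.resize(cs[1]["pixels"][60:210,220:370],(400,400))])[:,:,::-1])
up=tool((L[0],1.5,0),0)[1]
plan([(np.array([488.9,-216.8,130]),up),(np.array([488.9,-216.8,65]),up)],5,mm=15)
E
```

```text
z [-6.e-04  6.e-03 -1.e+00] F [ 0.0300689  -0.13952835 -6.17825615]
825 [array([ 4.8985e+02, -2.1432e+02,  1.7359e+02,  1.3300e+00,  2.0000e-01]), np.float64(0.75)]
918 [array([ 4.8723e+02, -2.1289e+02,  1.7618e+02,  1.4600e+00, -3.0000e-01]), np.float64(0.82)]
1743 [array([ 4.8890e+02, -2.1343e+02,  1.7508e+02,  1.4200e+00, -2.2000e-01]), np.float64(1.18)]
at [ 488.2 -212.   177.4] t 24.0
[[5, -0.13, 0.02, 1.18, -0.0, -0.1, -0.0], [5, -0.13, 0.02, 1.18, -0.0, -0.1, -0.0], [5, -0.12, 0.02, 1.18, -0.0, -0.1, -0.0], [5, -0.12, 0.02, 1.18, -0.0, -0.1, -0.0], [5, 0.0, 0.0, 1.3, 0.0, 0.0, 0.0], [5, 0.0, 0.0, 1.3, 0.0, 0.0, 0.0], [5, 0.0, 0.0, 1.3, 0.0, 0.0, 0.0], [5, 0.0, 0.0, 1.3, 0.0, 0.0, 0.0], [5, 0.0, 0.0, 1.3, 0.0, 0.0, 0.0]]
```

View pics/above.png

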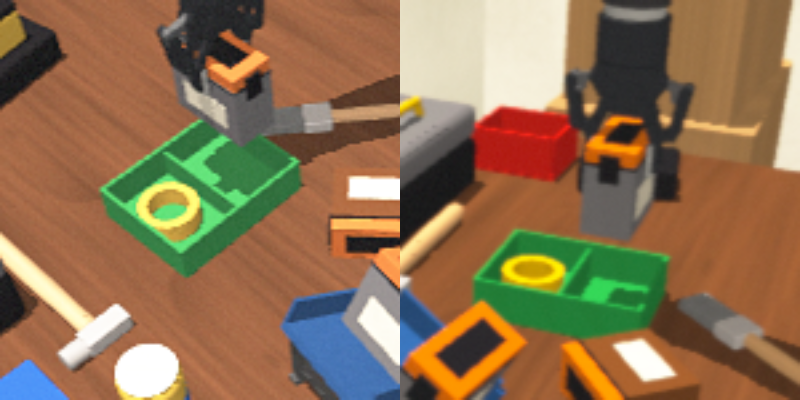

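The box hangs upright over the empty compartment, which is at about (235,165) in the scene half of the crop. I lower it.

>>> servo_tool --pt "5 -0.1 0 0.8 0 -0.1 0" --pt "5 -0.1 0 1.2 0 -0.1 0" --pt "5 -0.1 0 1.3 0 -0.1 0" --pt "5 -0.1 0 1.3 0 -0.1 0" --pt "5 -0.1 0 1.3 0 0 0" --pt "5 0 0.1 1.3 0 0 0" --pt "5 0 0 1.2 0 0 0" --pt "5 0 0 1.0 0 0 0" --pt "5 0 0 0.8 0 0 0" --pt "5 0 0 0 0 0 0"

```text
time_s: 25.0
eef_pos: [488.1, -217.0, 73.4]
ee_rot: [0.699, 0.715, -0.001, -0.001]
contact_force: [0.0, -0.2, -6.1]
gripper_width: 55.6
finger_force: 66.2
```

Run:
```python
from plan import *
up=tool((L[0],1.5,0),0)[1]
plan([(np.array([488.9,-216.8,60]),up)],5,mm=5)
```

```text
at [ 488.1 -217.    73.4] t 25.0
[[5, 0.01, 0.03, 0.45, -0.1, -0.0, -0.1], [5, 0.01, 0.03, 0.45, -0.1, -0.0, -0.1], [5, 0.01, 0.03, 0.45, -0.1, -0.0, -0.1]]
```

>>> servo_tool --pt "5 0 0.1 0.4 -0.1 0 0" --pt "5 0 0 0.4 0 0 0" --pt "5 0 0 0.3 0 0 0" --pt "5 0 0 0.1 0 0 0" --pt "5 0 0 0 0 0 0" --pt "5 0 0 0 0 0 0"

```text
time_s: 25.6
eef_pos: [490.2, -217.6, 62.9]
ee_rot: [0.699, 0.715, -0.0, 0.0]
contact_force: [1.0, -0.7, -6.7]
gripper_width: 55.3
finger_force: 66.5
```

>>> servo_tool --pt "5 0 0 0.1 0 0 0" --pt "5 0 0 0 0 0 0" --pt "5 0 0 0 0 0 0"

```text
time_s: 25.9
eef_pos: [490.0, -217.5, 61.7]
ee_rot: [0.699, 0.715, -0.0, 0.0]
contact_force: [-0.0, 0.7, -6.6]
gripper_width: 55.6
finger_force: 66.5
```

>>> servo_tool --pt "5 0 0 0.1 0 0 0" --pt "5 0 0 0.1 0 0 0" --pt "5 0 0 0 0 0 0" --pt "5 0 0 0 0 0 0"

```text
time_s: 26.3
eef_pos: [490.0, -217.5, 59.6]
ee_rot: [0.699, 0.715, -0.0, 0.0]
contact_force: [0.6, -0.2, -6.0]
gripper_width: 55.7
finger_force: 66.5
```

>>> servo_tool --pt "5 0 0 0.1 0 0 0" --pt "5 0 0 0 0 0 0" --pt "5 0 0 0 0 0 0"

```text
time_s: 26.6
eef_pos: [490.0, -217.5, 58.6]
ee_rot: [0.699, 0.715, -0.0, 0.0]
contact_force: [0.5, 0.1, -6.8]
gripper_width: 55.4
finger_force: 66.5
```

>>> servo_tool --pt "5 0 0 0.06 0 0 0" --pt "5 0 0 0 0 0 0" --pt "5 0 0 0 0 0 0"

```text
time_s: 26.9
eef_pos: [490.0, -217.5, 58.1]
ee_rot: [0.699, 0.715, -0.0, 0.0]
contact_force: [0.5, 0.1, -6.0]
gripper_width: 55.5
finger_force: 66.5
```

>>> servo_tool --pt "5 0 0 0.06 0 0 0" --pt "5 0 0 0 0 0 0" --pt "5 0 0 0 0 0 0"

```text
time_s: 27.2
eef_pos: [490.0, -217.6, 57.9]
ee_rot: [0.699, 0.715, -0.0, 0.0]
contact_force: [-2.6, -0.7, -0.3]
gripper_width: 55.5
finger_force: 67.1
```

The box is on the floor. I open only part way, because the walls are close, and rise.

>>> servo_tool --pt "5.7 0 0 0 0 0 0" --pt "6.0 0 0 0 0 0 0" --pt "6.6 0 0 0 0 0 0" --pt "6.8 0 0 0 0 0 0" --pt "6.8 0 0 0 0 0 0" --pt "6.8 0 0 0 0 0 0"

```text
time_s: 27.8
eef_pos: [490.2, -217.6, 57.6]
ee_rot: [0.699, 0.715, -0.0, 0.0]
contact_force: [0.2, 0.5, -0.3]
gripper_width: 68.0
finger_force: 0.0
```

>>> servo_tool --pt "6.8 0 0 -0.5 0 0 0" --pt "6.8 0 0 -1.5 0 0 0" --pt "6.8 0 0 -2.5 0 0 0" --pt "6.8 0 0 -3.5 0 0 0" --pt "6.8 0 0 -4 0 0 0" --pt "6.8 0 0 -4 0 0 0" --pt "6.8 0 0 -3 0 0 0" --pt "6.8 0 0 -1 0 0 0" --pt "6.8 0 0 0 0 0 0" --pt "6.8 0 0 0 0 0 0"

```text
time_s: 28.8
eef_pos: [489.4, -217.1, 256.2]
ee_rot: [0.699, 0.715, -0.0, -0.001]
contact_force: [-0.8, 0.2, -0.5]
gripper_width: 68.3
finger_force: 0.0
```

Run:
```python
from h import *
from station import r
cs=[r.capture(n) for n in("scene","side")]
for c in cs:
  for nm,c0,y,l in(("tray",[490,-219,55],1.5,0),("L place",[571,324.5,98],0,0),("R",[540,131.4,98],-9.4,-30)):
    if nm[0]=="L":continue
    W,ok=cloud(c);H=hsv(c);hh,s=H[...,0],H[...,1]
    m=ok&~((hh>45)&(hh<85)&(s>80))&~((hh>100)&(hh<130)&(s>100))&(W[...,2]>(60 if nm=="tray" else 75))&(W[...,2]<165)&(abs(W[...,1]-c0[1])<70)&(abs(W[...,0]-c0[0])<75)
    P=W[m]
    if nm=="tray":P=P[P[:,2]<115]
    print(nm,len(P),[np.round(x,2) for x in fitbox(P,c0+[y],lean=float(l),free_lean=True)])
o=r.get_obs();print(o["eef_pos"],o["time_s"])
cv2.imwrite("pics/end.png",np.hstack([cv2.resize(cs[0]["pixels"][90:330,110:350],(400,400)),cv2.resize(cs[1]["pixels"][60:300,110:350],(400,400))])[:,:,::-1])
```

```text
tray 703 [array([ 4.9174e+02, -2.1951e+02,  5.3840e+01,  1.1000e+00,  5.0000e-02]), np.float64(1.02)]
R 1579 [array([541.37, 130.9 ,  97.07,  -9.42, -30.35]), np.float64(0.79)]
tray 616 [array([ 4.8978e+02, -2.1772e+02,  5.6570e+01,  1.2800e+00,  1.0000e-01]), np.float64(0.81)]
R 1461 [array([538.73, 132.48,  99.44,  -9.45, -30.08]), np.float64(0.7)]
[ 488.87045904 -216.86565785  255.45420984] 28.9
```

View pics/end.png

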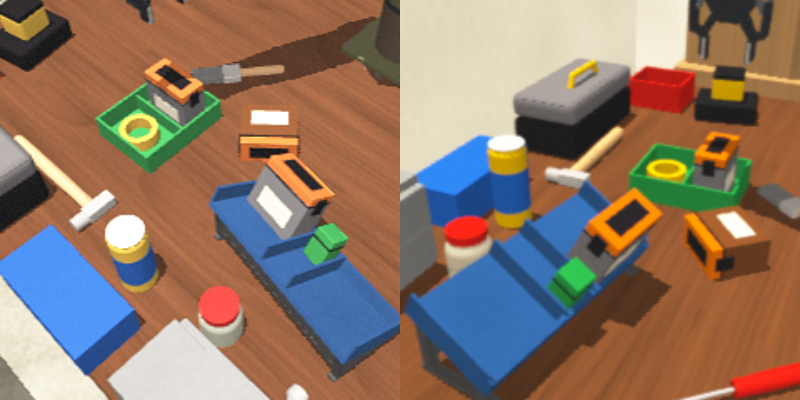

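The heavier box stands upright in the tray's empty compartment at about (175,92). The lighter one is in its rack slot at (290,197), the other things are undisturbed and the arm is clear. I hand in.

```bash
python3 -c "
from station import r
print(r.sign_off())"
```

```text
the job is handed in; nothing more can be done
None
```

The job is handed in at about 29 s: I lifted both boxes in order, and the left one was the heavier (about 0.67 kg against about 0.35 kg); it now stands upright in the tray's empty compartment, and the lighter right box is back in its place on the rack.

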